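Tighten the fence clamp of the domino box

TASK

The fence in the black domino box is loose. Take the T-handled hex key out of its wooden rest, feel along the slot in the box's deck with its tip until it drops fully into the hex socket of the clamp bolt, then tighten the bolt clockwise to its stop, about a quarter turn at a time, letting go of the key and taking a fresh grip between turns. Leave the key standing in the socket, and do not disturb the tumbler, the saucer or the timer.

Things in the scene. Friction and masses are not known exactly. Their poses are not given: they have to be found in the camera images.
- domino_box: Black wooden domino box fixed to the table, 150 (x) x 250 (y) x 60 mm, origin under its centre. Its -y half is an open tile compartment with the flap fixed open beyond the -y end (top edge 170 mm up). Its +y half is a deck with a slot 48 mm wide, 92 mm long along y, 8 mm deep. On the slot's floor lie an aluminium plate and, level with it, a steel bolt head about 42 mm across.
- slot (a point): Centre of the slot at floor level (52 mm above the table, y = +65 mm in the box), axes as the box. The bolt head has a hex socket in its middle, 19.2 mm across flats, 18 mm deep, mouth level with the floor. Bolt and plate sit anywhere from -14 to +14 mm along y and within 1 mm of the slot's centre line: this place is not measured, and does not change.
- clamp_bolt (a joint): Turn of the bolt about its upright axis, rad; grows clockwise from above (tightening), stop at 4.7, starts at 0 to 1.0. At value 0 the key fits with its bar along the box's x; at value q with the bar turned q clockwise from there; plus any multiple of 60 degrees (about 7 degrees of play). It takes about 0.12 N m to turn and stays where left.
- key_bar (a point): Centre of the hex key's handle bar: black, level, flat sided, 90 mm long (x), 16 wide (y), 24 high; grip it across its width from above. z points up along the key (loose, 0.16 kg); the tip is 102 mm below. A 16 mm neck under the bar, then from 25 to 30 mm below this point a collar 34 mm across, then a hex shaft 72 mm long, 18 across flats (two face y).
- key_tip (a point): Centre of the key's lower end, axes as the key. The shaft's last 6 mm are a blunt cone, 8 mm across at the tip and 18 mm at its top.
- key_rest: Wooden block fixed to the table, 88 x 70 x 78 mm high, origin under its centre, with an upright square hole 28 mm wide right through its middle. The key stands upright in it with its collar on the block's top, bar centre 108 mm above the table; lift it 75 mm to draw it out.
- tumbler_rim (a point): Centre of the rim of the empty glass tumbler, 72 mm across, 100 mm tall, standing loose.
- saucer: White ceramic saucer 120 mm across, 16 mm high, loose; origin under its centre.
- timer: Chrome press-button game timer, 70 x 140 mm, 64 mm high over its buttons, loose; origin under its centre.
There are look-alikes about, which are no part of the job. What is meant by the part that bears key_bar is not turquoise, and is the smaller of those in its own colour.

How it is judged:
By the outcome, as a careful person would: the job done as asked, in the order asked, and still so for the second after the job is handed in, with the robot touching nothing.
It also fails if it takes over 72 s, if anything falls off the work surface, if the arm or the gripper's body presses on something with over 40 N, if the wrist force passes 120 N, or if a joint passes its speed limit or range.

ROBOT

A 6-joint arm with a two-finger parallel gripper is mounted at the origin on the work surface. World frame = base frame: x ahead of the robot, y to its left, z up, the work surface at z = 0. Lengths are in m, angles in rad, forces in N, time in s.
With the tool pointing down it reaches from about 0.25 to 0.85 m from the base axis. Payload 12.5 kg.
Tool frame: the origin (TCP) lies at the very end of the fingers, on their centre line; the grasp point (between the pads) lies 19 mm behind it (bot.hold_point_z is the distance from the TCP to the grasp point, in m); z points along the fingers, y is the line along which they close (so a half turn about z gives the same grasp; the last joint's range is limited). The gripper opens to 93 mm and grips with 3 to 60 N. Pads are 15 mm wide; open, the fingers measure 128 mm over their backs; the gripper's body (75 mm by 188 mm) begins 65 mm behind the grasp point.
Start: joints at [-1.327, 0.351, 1.652, -0, 1.139, -0.085], TCP at [0.178, -0.521, 0.219] pointing down, gripper open.
Joint ranges: [-2.75, 2.75], [-0.79, 2.1], [0.01, 2.65], [-1.57, 4.71], [0.07, 3.14], [-2.87, 2.87]. Speed limits (rad/s): [2.22, 2.22, 2.79, 3.14, 3.14, 3.14].

INTERFACE

Orientations are given as a unit quaternion [x, y, z, w].
In Python, from rig import bot gives the robot as it stands.
- The arm moves only by the shell command python3 -m creep 'ROWS' [FORCE]. ROWS is JSON, a list of rows, each a list of 5 numbers: the opening, from 0 (shut) to 1 (fully open), then the shift along the world's x, y, z in cm, then the turn about the world's z in rad. A call has 1 to 10 rows; each row is the pose to reach, as a shift and turn from the pose commanded when the call began; what a row does not reach only later rows make up. A row lasts 1/12 s, in which the tool goes at most 41.7 mm and 7.16 degrees, less where a joint would pass 70% of its speed; a pose out of reach is approached as far as the arm can. A call with a gripper value outside its range is refused whole. The fingers move at their own pace and stop on an object; FORCE is the grip in N (left out, the last holds). Time passes only in rows, so rows that repeat a pose let the fingers close. It gives the time, the measured TCP pose, the force, the opening and the grip force at its end, in the units of the state.
- bot.sense(): the state, without advancing time (a new reading comes with each control period).
- bot.read_camera(name): name is "scene" or "top" or "wrist"; returns a dict with "img" (384x512x3 uint8, red, green, blue), "range_z" (384x512 float32, m along the optical axis (not along the pixel's ray), 0 where there is no reading), "mtx" (3x3 intrinsics, pixels), "pose" (4x4, takes a point from camera to world coordinates). Camera axes: x right, y down, z forward; pixel columns grow to the right and rows downward; lengths in m; the calibration is good to about 2 mm. A picture is of the moment at which its call begins.
- bot.hand_in(): hands the job in; it is judged then, once.
The state is a dict: "clock": time; "qpos": joint angles; "qvel": joint speeds; "joint_torque": joint torques, N m; "eef_pos": TCP position; "ee_rot": TCP orientation; "wrist_force": force on the tool from outside, world axes, zero at the start; "ft_torque": the same for the moment, N m; "opening": finger opening in m; "grip_force": force on a finger pad.
Only numpy, scipy, OpenCV 4.12 (cv2) and the standard library are available. Lean on these libraries where they do the work, as an engineer would, in place of code of your own. Each camera call takes 0.05 s, during which the arm holds its last target. There are 200 camera calls.

## Working session

There is one attempt and no reset: what is moved stays moved. The work goes in short steps, Python scripts to look and compute and a shell command to move; the robot and the scene stay as the last step left them, time stands still between calls to the robot, and variables do not carry over. Pictures are saved under pics/ and viewed, at most 10 in all, crops included, and the job is handed in when it is done.

```bash
mkdir -p pics; ls; python3 - <<'E'
from rig import bot
import cv2,numpy as np
a=[]
for n in("scene","top"):
    d=bot.read_camera(n);np.savez(f"{n}.npz",**d);a.append(d["img"])
    print(n,d["mtx"].tolist(),d["pose"].round(3).tolist())
cv2.imwrite("pics/a.png",cv2.resize(cv2.vconcat(a),None,fx=.78,fy=.78)[:,:,::-1])
cv2.imwrite("pics/top.png",cv2.resize(a[1],(800,600))[:,:,::-1])
cv2.imwrite("pics/scene.png",cv2.resize(a[0],(800,600))[:,:,::-1])
print(bot.sense())
E
```

```text
pics
scene [[498.1442514561157, 0.0, 264.43083690609984], [0.0, 498.1442514561157, 196.45472670601183], [0.0, 0.0, 1.0]] [[0.406, 0.508, -0.76, 1.435], [0.914, -0.208, 0.349, -0.264], [0.02, -0.836, -0.548, 0.716], [0.0, 0.0, 0.0, 1.0]]
top [[420.15792397542276, 0.0, 253.51661987601838], [0.0, 420.15792397542276, 191.05976151842904], [0.0, 0.0, 1.0]] [[-0.217, -0.956, 0.196, 0.423], [-0.976, 0.212, -0.047, 0.149], [0.003, -0.202, -0.979, 0.937], [0.0, 0.0, 0.0, 1.0]]
{'clock': 0.1, 'qpos': array([-1.32661261e+00,  3.51191880e-01,  1.65232791e+00, -1.29816875e-06,
        1.13908930e+00, -8.45712704e-02]), 'qvel': array([-0.0008623 , -0.0014449 , -0.002211  , -0.00082207,  0.00086856,
       -0.00033607]), 'joint_torque': array([ 8.39650111e-04, -4.98025811e+01, -2.85703504e+01,  6.99934107e-02,
        2.39337195e-02, -6.99716270e-05]), 'eef_pos': array([ 0.17754349, -0.52024623,  0.21816228]), 'ee_rot': array([ 9.86520240e-01,  1.63638496e-01, -4.11034437e-05, -5.06553503e-04]), 'wrist_force': array([0.56203854, 0.22672381, 0.03350768]), 'ft_torque': array([ 0.03329593, -0.04071832, -0.02274868]), 'grip_force': 0.0, 'opening': 0.09261590551386055}
```

View pics/top.png

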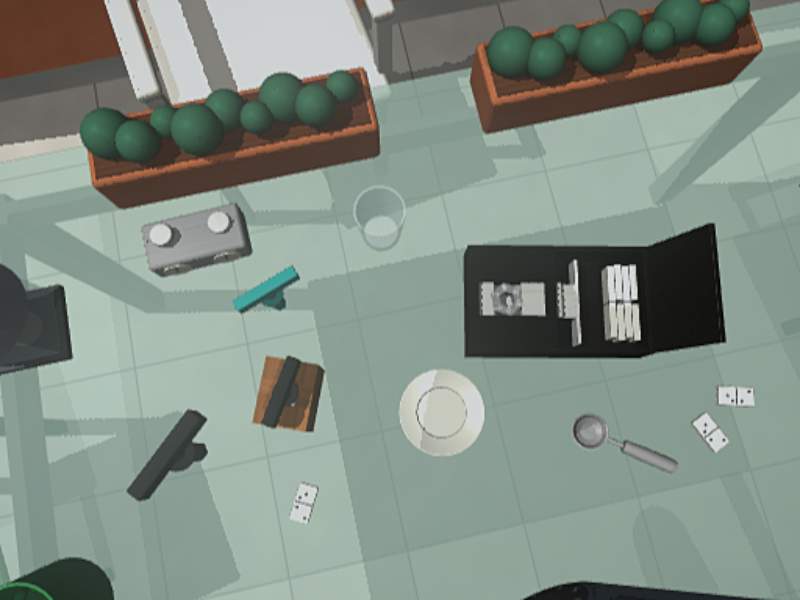

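View pics/scene.png

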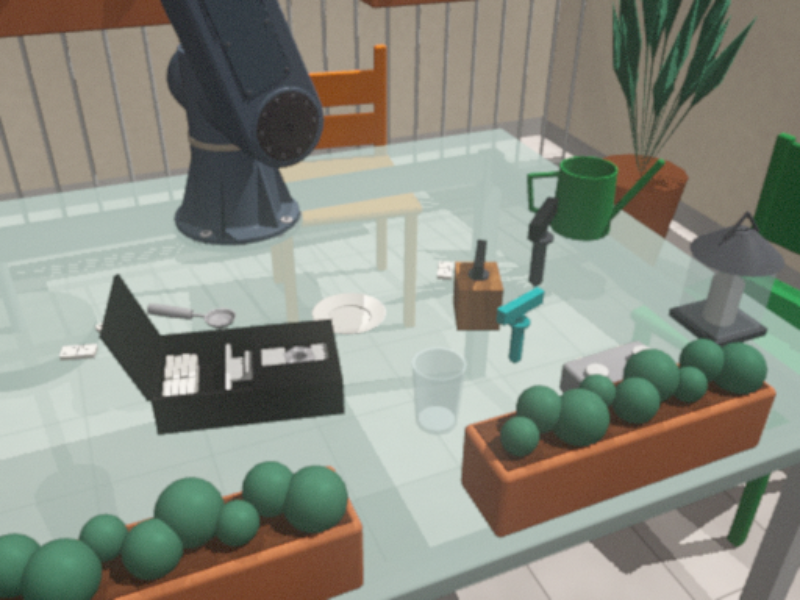

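The top view shows three T-handled parts: turquoise at (265,290), black in the wooden rest at (283,392), and a larger black one at (167,455). The one meant is the black one in the rest: it isn't turquoise, it is the smaller of the two black ones, and it stands in the rest. The box is at (555,300) with the bolt at (508,299), the tumbler at (380,218), the saucer at (441,412) and the timer at (195,240).

```bash
cat > h.py <<'E'
import numpy as np,cv2
def cloud(d):
    z=d["range_z"];v,u=np.mgrid[:z.shape[0],:z.shape[1]];K=d["mtx"]
    p=np.stack([(u-K[0,2])/K[0,0]*z,(v-K[1,2])/K[1,1]*z,z],-1)
    w=p@d["pose"][:3,:3].T+d["pose"][:3,3]; w[z==0]=np.nan; return w
def rect(P):
    return cv2.minAreaRect((P[:,:2]*1000).astype(np.float32))
E
python3 - <<'E'
from h import *
d=dict(np.load("top.npz"));w=cloud(d);s=800/512
def reg(x0,y0,x1,y1): 
    m=np.zeros(w.shape[:2],bool);m[int(y0/s):int(y1/s),int(x0/s):int(x1/s)]=1;return m
def show(n,m):
    P=w[m];print(n,len(P),rect(P),np.nanmedian(P,0).round(4))
Z=np.nan_to_num(w[...,2])
show("bar",reg(240,345,330,440)&(Z>.112)&(Z<.13))
show("bigbar",reg(115,400,215,510)&(Z>.06))
print("bigbar z",np.percentile(Z[reg(115,400,215,510)],[50,90,99]))
show("rest",reg(240,345,330,440)&(Z>.07)&(Z<.088))
show("deck",reg(455,235,660,365)&(Z>.05)&(Z<.068))
show("turq",reg(225,260,305,315)&(Z>.05))
g=d["img"].astype(int)
show("slotbright",reg(475,275,548,322)&(g.min(-1)>90))
show("saucer",reg(390,360,495,465)&(Z>.008))
show("timer",reg(135,195,255,280)&(Z>.03))
for u,v in((508,299),(380,200)):print(w[int(v/s),int(u/s)])
c=d["img"]
cv2.imwrite("pics/crop.png",cv2.hconcat([cv2.resize(c[215:290,145:220],(400,400)),cv2.resize(c[165:215,300:360],(400,400),interpolation=3)])[:,:,::-1])
E
```

```text
bar 406 ((503.19879150390625, 275.6064453125), (16.64373779296875, 89.42254638671875), 57.918148040771484) [0.5026 0.2754 0.1191]
bigbar 1111 ((453.478271484375, 413.8183288574219), (32.45156478881836, 115.99896240234375), 42.768470764160156) [0.4535 0.4124 0.145 ]
bigbar z [-2.01909620e-06  1.45628919e-01  1.48308853e-01]
rest 1074 ((503.4311218261719, 275.5941162109375), (70.35685729980469, 87.90914916992188), 68.01303100585938) [0.5016 0.2715 0.0775]
deck 4645 ((550.076416015625, -112.58732604980469), (253.15609741210938, 150.751953125), 77.14497375488281) [ 0.5563 -0.0649  0.0594]
turq 544 ((634.003173828125, 270.02911376953125), (25.295223236083984, 89.37677001953125), 19.166906356811523) [0.6338 0.2699 0.1119]
slotbright 773 ((565.9959106445312, -49.84149932861328), (90.52684020996094, 45.856353759765625), 77.29693603515625) [ 0.5653 -0.0537  0.0513]
saucer 1421 ((437.2948303222656, 78.78764343261719), (117.44642639160156, 115.53173828125), 77.3663330078125) [0.4353 0.0773 0.0121]
timer 2137 ((772.63720703125, 369.6527404785156), (118.9372787475586, 145.23257446289062), 1.9231427907943726) [0.7462 0.3666 0.0492]
[ 0.56973262 -0.04822329  0.03296576]
[0.74107276 0.09846458 0.06114903]
```

View pics/crop.png

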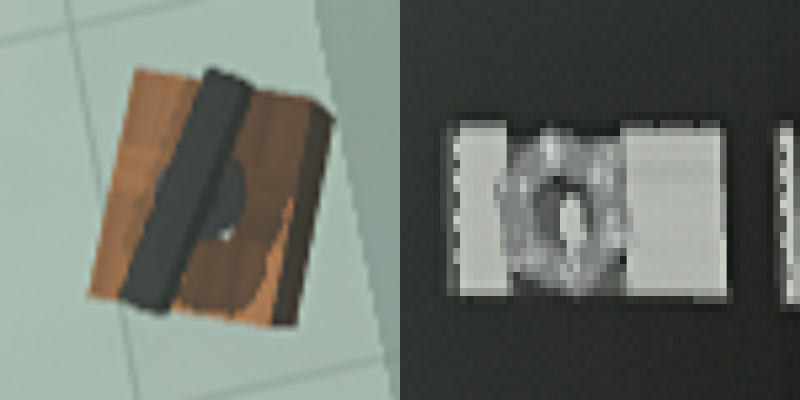

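The crop confirms the plain black bar in the rest as the key (left). On the right it shows the bolt head centred at crop pixel (565,210), with its hex socket. I'll pass over the bolt for a close look before taking the key.

```bash
python3 -m creep '[[1,5,6,2,0.2],[1,20,24,3,1.1],[1,20,24,3,1.1],[1,20,24,3,1.1],[1,20,24,3,1.1],[1,20,24,3,1.1],[1,20,24,3,1.1],[1,20,24,3,1.1],[1,20,24,3,1.1],[1,20,24,3,1.1]]' 20
python3 -m creep '[[1,15,23,1,1.15],[1,15,23,1,1.15],[1,15,23,1,1.15],[1,15,23,1,1.15],[1,15,23,1,1.15],[1,15,23,1,1.15],[1,15,23,1,1.15],[1,15,23,1,1.15],[1,15,23,1,1.15],[1,15,23,1,1.15]]'
python3 - <<'E'
from rig import bot
from h import *
d=bot.read_camera("wrist");np.savez("w1.npz",**d)
print(d["mtx"].tolist(),d["pose"].round(3).tolist())
for p in ([.565,-.0495,.052],[.57,-.048,.052]):
    q=d["mtx"]@(d["pose"][:3,:3].T@(np.array(p)-d["pose"][:3,3]));print(q[:2]/q[2])
cv2.imwrite("pics/w1.png",d["img"][:,:,::-1])
s=bot.sense();print(s["qpos"].round(3),s["eef_pos"],s["ee_rot"])
E
```

```text
clock: 0.93
eef_pos: [0.3782, -0.2794, 0.2485]
ee_rot: [0.753, 0.658, -0.0, -0.0]
wrist_force: [-0.7, -1.0, 0.2]
opening: 0.093
grip_force: 0.0
clock: 1.77
eef_pos: [0.5276, -0.0508, 0.2582]
ee_rot: [0.277, 0.961, -0.0, -0.0]
wrist_force: [-0.2, -0.6, -0.3]
opening: 0.093
grip_force: 0.0
[[335.67022447842976, 0.0, 258.0541083335612], [0.0, 335.67022447842976, 189.80340445979877], [0.0, 0.0, 1.0]] [[0.532, 0.822, 0.203, 0.471], [0.847, -0.516, -0.129, -0.015], [-0.001, 0.24, -0.971, 0.424], [0.0, 0.0, 0.0, 1.0]]
[276.7737178  194.71906231]
[280.15623342 197.61244003]
[-0.184  0.275  1.654 -0.     1.213 -1.191] [ 0.52744415 -0.05102833  0.25828367] [ 2.78495832e-01  9.60437374e-01 -8.50803165e-05 -3.39831389e-04]
```

View pics/w1.png

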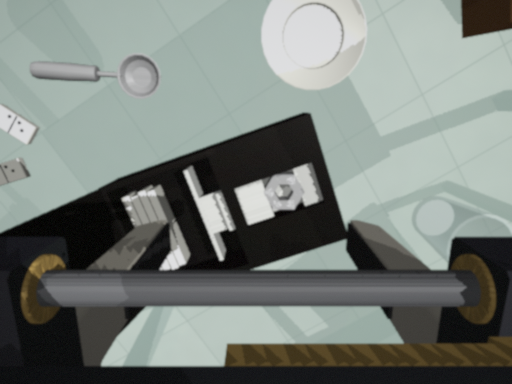

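The wrist view shows the bolt head at about (284,191) on the slot's floor. I'll rectify it into the box frame to read its place and hex angle.

```bash
python3 - <<'E'
from h import *
yaw=np.radians(-12.86);o=np.array([.565,-.0495])
R=np.array([[np.cos(yaw),-np.sin(yaw)],[np.sin(yaw),np.cos(yaw)]])
out=[]
n=400;k=110.0/n  # mm per px
for f in("top","w1"):
    d=dict(np.load(f+".npz"))
    v,u=np.mgrid[:n,:n];b=np.stack([(u-n/2)*k,(n/2-v)*k],-1)/1000
    xy=b@R.T+o;P=np.concatenate([xy,np.full((n,n,1),.052)],-1)
    q=((P-d["pose"][:3,3])@d["pose"][:3,:3])@d["mtx"].T;q=(q[...,:2]/q[...,2:]).astype(np.float32)
    im=cv2.remap(d["img"],q[...,0],q[...,1],cv2.INTER_CUBIC)
    for g in(100,200,300):im[g,::8]=(255,0,0);im[::8,g]=(255,0,0)
    out.append(im)
cv2.imwrite("pics/rect.png",cv2.hconcat(out)[:,:,::-1])
E
```

```text
(no output)
```

View pics/rect.png

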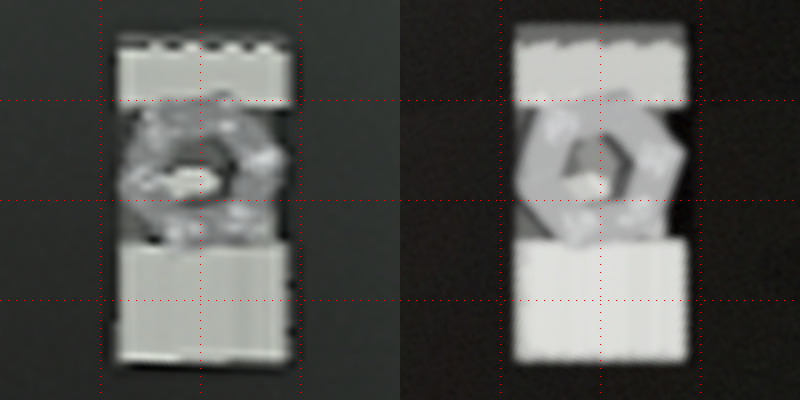

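The bolt centre lies about 8 mm along +y from the slot's centre, near world (0.567, -0.0415). The hex vertex is about 9.5° counter-clockwise from box x, so q0 is about 0.88. Next I go to the key.

```bash
python3 -m creep '[[1,-2.4,32.6,-4,0],[1,-2.4,32.6,-4,0],[1,-2.4,32.6,-4,0],[1,-2.4,32.6,-4,0],[1,-2.4,32.6,-4,0],[1,-2.4,32.6,-4,0],[1,-2.4,32.6,-4,0],[1,-2.4,32.6,-4,0],[1,-2.4,32.6,-4,0],[1,-2.4,32.6,-4,0]]' 30
python3 - <<'E'
from rig import bot
from h import *
s=bot.sense();p=s["eef_pos"];a=2*np.arctan2(s["ee_rot"][1],s["ee_rot"][0])-np.pi/2
print(p,np.degrees(a))
d=bot.read_camera("wrist");w=cloud(d);Z=np.nan_to_num(w[...,2])
m=(Z>.112)&(Z<.13)&(np.hypot(w[...,0]-.503,w[...,1]-.2756)<.055)
print(m.sum(),rect(w[m]),np.median(w[m],0))
E
```

```text
clock: 2.65
eef_pos: [0.5033, 0.2762, 0.218]
ee_rot: [0.279, 0.96, -0.0, -0.0]
wrist_force: [0.5, -1.0, -0.4]
opening: 0.0929
grip_force: 0.0
[0.50329795 0.27615336 0.2180408 ] 57.55761348109369
2105 ((503.3003234863281, 277.0047302246094), (15.697504043579102, 89.69695281982422), 57.99013137817383) [0.50088104 0.27851519 0.11947763]
```

```bash
python3 -m creep '[[1,0,0.05,-3,0],[1,0,0.05,-6,0],[1,0,0.05,-9,0],[1,0,0.05,-11.5,0],[1,0,0.05,-12.7,0],[1,0,0.05,-12.7,0],[0,0,0.05,-12.7,0],[0,0,0.05,-12.7,0],[0,0,0.05,-12.7,0],[0,0,0.05,-12.7,0]]' 40
python3 -m creep '[[0,0,0,0,0],[0,0,0,0,0],[0,0,0,0,0],[0,0,0,0,0]]'
```

```text
clock: 3.53
eef_pos: [0.5043, 0.2762, 0.0929]
ee_rot: [0.278, 0.961, 0.001, 0.001]
wrist_force: [0.1, 0.8, 0.5]
opening: 0.0706
grip_force: 0.0
clock: 3.87
eef_pos: [0.5036, 0.276, 0.0917]
ee_rot: [0.278, 0.961, 0.0, 0.0]
wrist_force: [0.0, -0.5, 0.1]
opening: 0.0444
grip_force: 0.0
```

```bash
python3 -m creep '[[0,0,0,0,0],[0,0,0,0,0],[0,0,0,0,0],[0,0,0,0,0],[0,0,0,0,0],[0,0,0,0,0],[0,0,0,0,0],[0,0,0,0,0]]' 50
python3 -m creep '[[0,0,0,1.2,0],[0,0,0,2.8,0],[0,0,0,4.4,0],[0,0,0,6,0],[0,0,0,7.6,0],[0,0,0,9,0],[0,0,0,10,0],[0,0,0,10,0]]'
```

```text
clock: 4.53
eef_pos: [0.5036, 0.276, 0.0916]
ee_rot: [0.278, 0.961, 0.0, -0.0]
wrist_force: [0.1, 0.2, -1.3]
opening: 0.0157
grip_force: 50.0
clock: 5.2
eef_pos: [0.5044, 0.2763, 0.1942]
ee_rot: [0.278, 0.961, 0.001, 0.001]
wrist_force: [1.2, 0.4, -0.7]
opening: 0.0153
grip_force: 50.0
```

```bash
python3 -m creep '[[0,0.3,-1.5,0,0.05],[0,1,-5,0,0.1],[0,1.8,-9,0,0.17],[0,2.6,-13,0,0.24],[0,3.4,-17,0,0.3],[0,4.2,-21,0,0.36],[0,5,-25,0,0.42],[0,5.7,-28.5,0,0.48],[0,6.2,-31,0,0.505],[0,6.3,-31.8,0,0.505]]'
python3 -m creep '[[0,0,0,-2,0],[0,0,0,-3,0],[0,0,0,-3,0],[0,0,0,-3,0]]'
cat > look.py <<'E'
from rig import bot
from h import *
s=bot.sense();p=s["eef_pos"];a=2*np.arctan2(s["ee_rot"][1],s["ee_rot"][0])-np.pi/2
print(p.round(4),"psi",np.degrees(a).round(2),"F",s["wrist_force"].round(2),"T",s["ft_torque"].round(2),s["clock"])
for c in("top","wrist"):
    d=bot.read_camera(c);w=cloud(d);Z=np.nan_to_num(w[...,2]);bz=p[2]+.019+.012
    m=(Z>bz-.01)&(Z<bz+.01)&(np.hypot(w[...,0]-p[0],w[...,1]-p[1])<.06)
    dark=d["img"].max(-1)<90
    if (m&dark).sum()>50:print(c,(m&dark).sum(),rect(w[m&dark]),np.median(w[m&dark],0).round(4))
    np.savez("l_"+c+".npz",**d)
E
python3 look.py; python3 - <<'E'
import numpy as np,cv2
t=np.load("l_top.npz")["img"][130:250,260:440];w=np.load("l_wrist.npz")["img"]
cv2.imwrite("pics/l1.png",cv2.hconcat([cv2.resize(t,(400,300)),cv2.resize(w,(400,300))])[:,:,::-1])
E
```

```text
clock: 6.03
eef_pos: [0.5667, -0.0454, 0.1909]
ee_rot: [0.03, 1.0, -0.0, -0.0]
wrist_force: [0.8, 0.7, -0.9]
opening: 0.0159
grip_force: 50.0
clock: 6.37
eef_pos: [0.5661, -0.0412, 0.1611]
ee_rot: [0.029, 1.0, 0.0, -0.001]
wrist_force: [-0.1, -0.4, -1.0]
opening: 0.0157
grip_force: 50.0
[ 0.5661 -0.0412  0.1611] psi 86.72 F [-0.14 -0.37 -0.97] T [ 0.02 -0.16  0.01] 6.3667
wrist 5769 ((564.6478271484375, -43.27634048461914), (43.31697082519531, 88.38478088378906), 70.087646484375) [ 0.5554 -0.0402  0.1898]
```

View pics/l1.png

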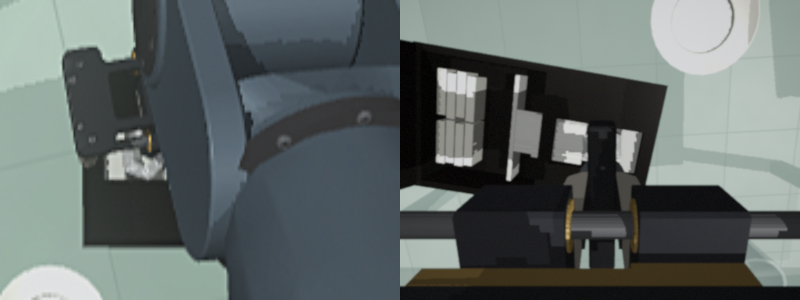

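The key hangs upright over the bolt: in the wrist half, the bar at (600,160) hides the bolt between the two plate ends. I'll lower it and feel for the socket.

```bash
python3 -m creep '[[0,0.1,0,-0.8,0],[0,0.1,0,-1.6,0],[0,0.1,0,-2,0],[0,0.1,0,-2.2,0],[0,0.1,0,-2.4,0],[0,0.1,0,-2.6,0],[0,0.1,0,-2.6,0]]'
python3 -c "
from rig import bot;s=bot.sense();print(s['eef_pos'].round(4),s['wrist_force'].round(2),s['ft_torque'].round(2))"
```

```text
clock: 7.05
eef_pos: [0.5675, -0.042, 0.1353]
ee_rot: [0.029, 1.0, 0.0, -0.0]
wrist_force: [-0.6, -0.6, -0.3]
opening: 0.0157
grip_force: 50.0
[ 0.5675 -0.042   0.1353] [-0.63 -0.58 -0.32] [ 0.1  -0.16  0.  ]
```

```bash
python3 -m creep '[[0,0,0,-0.2,0],[0,0,0,-0.4,0],[0,0,0,-0.6,0],[0,0,0,-0.6,0]]'
python3 -c "
from rig import bot;s=bot.sense();print(s['eef_pos'].round(4),s['wrist_force'].round(2),s['ft_torque'].round(2))"
```

```text
clock: 7.38
eef_pos: [0.5673, -0.0419, 0.1294]
ee_rot: [0.029, 1.0, 0.0, -0.0]
wrist_force: [0.0, -0.3, -1.2]
opening: 0.0157
grip_force: 50.0
[ 0.5673 -0.0419  0.1294] [ 0.   -0.27 -1.17] [0.26 0.01 0.01]
```

```bash
python3 -m creep '[[0,0,0,-0.2,0],[0,0,0,-0.4,0],[0,0,0,-0.6,0],[0,0,0,-0.8,0],[0,0,0,-0.95,0],[0,0,0,-0.95,0],[0,0,0,-0.95,0]]'
python3 -c "
from rig import bot;s=bot.sense();print(s['eef_pos'].round(4),s['wrist_force'].round(2),s['ft_torque'].round(2))"
```

```text
clock: 7.97
eef_pos: [0.5674, -0.0419, 0.1198]
ee_rot: [0.029, 1.0, 0.0, -0.0]
wrist_force: [-1.6, 1.2, -3.8]
opening: 0.0158
grip_force: 50.0
[ 0.5674 -0.0419  0.1198] [-1.65  1.16 -3.77] [0.35 0.28 0.04]
```

Tip is fully down with low force. First quarter turn, clockwise.

```bash
python3 -m creep '[[0,0,0,0,-0.06],[0,0,0,0,-0.14],[0,0,0,0,-0.24],[0,0,0,0,-0.34],[0,0,0,0,-0.34]]'
cat > st.py <<'E'
from rig import bot
import numpy as np
s=bot.sense();a=s["qpos"][0]-s["qpos"][5]
print(s['eef_pos'].round(4),s['wrist_force'].round(2),s['ft_torque'].round(3),"psi",round(a,3),"q6",round(s["qpos"][5],3))
E
python3 st.py
python3 -m creep '[[0,0,0,0,-0.11],[0,0,0,0,-0.22],[0,0,0,0,-0.34],[0,0,0,0,-0.46],[0,0,0,0,-0.58],[0,0,0,0,-0.7],[0,0,0,0,-0.82],[0,0,0,0,-0.94],[0,0,0,0,-1.06],[0,0,0,0,-1.16]]'
python3 st.py
python3 -m creep '[[0,0,0,0,0],[0.4,0,0,0,0],[0.4,0,0,0,0],[0.4,0,0,0,0],[0.4,0,0,0,0],[0.4,0,0,0,0]]'
python3 look.py
```

```text
clock: 8.38
eef_pos: [0.5673, -0.0416, 0.12]
ee_rot: [0.2, 0.98, 0.0, -0.0]
wrist_force: [-2.6, 3.3, -0.6]
opening: 0.0157
grip_force: 50.0
[ 0.5673 -0.0416  0.12  ] [-2.63  3.29 -0.61] [0.934 0.473 0.025] psi 1.169 q6 -1.324
clock: 9.22
eef_pos: [0.5674, -0.0416, 0.12]
ee_rot: [0.703, 0.711, 0.0, -0.0]
wrist_force: [-2.3, 4.4, -2.2]
opening: 0.0154
grip_force: 50.0
[ 0.5674 -0.0416  0.12  ] [-2.31  4.39 -2.21] [1.057 0.434 0.13 ] psi 0.011 q6 -0.166
clock: 9.72
eef_pos: [0.5679, -0.0422, 0.1203]
ee_rot: [0.702, 0.712, 0.0, 0.0]
wrist_force: [-0.3, -0.8, 0.5]
opening: 0.0369
grip_force: 0.0
[ 0.5679 -0.0422  0.1203] psi 0.81 F [-0.32 -0.84  0.5 ] T [-0.04 -0.1   0.05] 9.7167
top 122 ((565.3989868164062, -11.350735664367676), (15.697439193725586, 27.617931365966797), 1.074691891670227) [ 0.565  -0.0104  0.1479]
wrist 5705 ((571.065185546875, -42.444923400878906), (88.45518493652344, 50.76853561401367), 72.19268035888672) [ 0.5665 -0.0305  0.148 ]
```

Torque while turning was 0.13 N m about z, so the bolt turned, and the bar top at 0.148 means it's fully seated. Fresh grip, then second quarter turn.

```bash
python3 -m creep '[[0.4,0,0,2,0],[0.4,0,0,4,0],[0.4,0,0,4,0],[0.4,-0.05,0.05,2,0],[0.4,-0.05,0.05,0.6,0],[0.4,-0.05,0.05,0,0],[0,-0.05,0.05,0,0],[0,-0.05,0.05,0,0],[0,-0.05,0.05,0,0],[0,-0.05,0.05,0,0]]' 50
python3 -m creep '[[0,0,0,0,0],[0,0,0,0,0],[0,0,0,0,0]]'
python3 st.py
python3 -m creep '[[0,0,0,0,-0.05],[0,0,0,0,-0.15],[0,0,0,0,-0.27],[0,0,0,0,-0.39],[0,0,0,0,-0.5],[0,0,0,0,-0.5]]'
python3 st.py
```

```text
clock: 10.65
eef_pos: [0.5675, -0.0416, 0.1208]
ee_rot: [0.702, 0.712, 0.0, 0.0]
wrist_force: [-1.0, 0.8, 1.1]
opening: 0.0156
grip_force: 50.1
clock: 10.9
eef_pos: [0.5674, -0.0416, 0.1208]
ee_rot: [0.702, 0.712, 0.0, 0.0]
wrist_force: [-1.8, -0.7, 4.5]
opening: 0.0158
grip_force: 50.0
[ 0.5674 -0.0416  0.1208] [-1.75 -0.7   4.47] [-0.068  0.197  0.068] psi 0.013 q6 -0.168
clock: 11.4
eef_pos: [0.5673, -0.0416, 0.1207]
ee_rot: [0.858, 0.513, 0.0, 0.0]
wrist_force: [-1.8, 0.5, 5.3]
opening: 0.0154
grip_force: 50.0
[ 0.5673 -0.0416  0.1207] [-1.84  0.46  5.29] [-0.085  0.368  0.017] psi -0.494 q6 0.339
```

```bash
python3 -m creep '[[0,0,0,0,-0.1],[0,0,0,0,-0.22],[0,0,0,0,-0.34],[0,0,0,0,-0.46],[0,0,0,0,-0.58],[0,0,0,0,-0.7],[0,0,0,0,-0.82],[0,0,0,0,-0.92],[0,0,0,0,-1],[0,0,0,0,-1]]'
python3 st.py
python3 -m creep '[[0.4,0,0,0,0],[0.4,0,0,0,0],[0.4,0,0,0,0],[0.4,0,0,0,0],[0.4,0,0,2,0],[0.4,0,0,4,0],[0.4,0,0,5,0],[0.4,0,0,5,0]]'
python3 look.py;python3 - <<'E'
import numpy as np,cv2
t=np.load("l_top.npz")["img"][130:250,260:440];w=np.load("l_wrist.npz")["img"]
cv2.imwrite("pics/l2.png",cv2.hconcat([cv2.resize(t,(400,300)),cv2.resize(w,(400,300))])[:,:,::-1])
E
```

```text
clock: 12.23
eef_pos: [0.5672, -0.0415, 0.1207]
ee_rot: [0.999, 0.039, 0.0, 0.0]
wrist_force: [-2.0, 0.6, 6.1]
opening: 0.0154
grip_force: 50.0
[ 0.5672 -0.0415  0.1207] [-2.03  0.6   6.06] [0.1   0.563 0.067] psi -1.492 q6 1.337
clock: 12.9
eef_pos: [0.5682, -0.0417, 0.1722]
ee_rot: [0.999, 0.042, 0.002, 0.0]
wrist_force: [0.5, 0.2, -0.2]
opening: 0.0372
grip_force: 0.0
[ 0.5682 -0.0417  0.1722] psi -85.2 F [ 0.53  0.21 -0.25] T [-0.01 -0.07 -0.01] 12.9
wrist 1356 ((568.5712280273438, -41.38413619995117), (16.923295974731445, 67.9815902709961), 4.504927158355713) [ 0.574  -0.0224  0.2029]
```

View pics/l2.png

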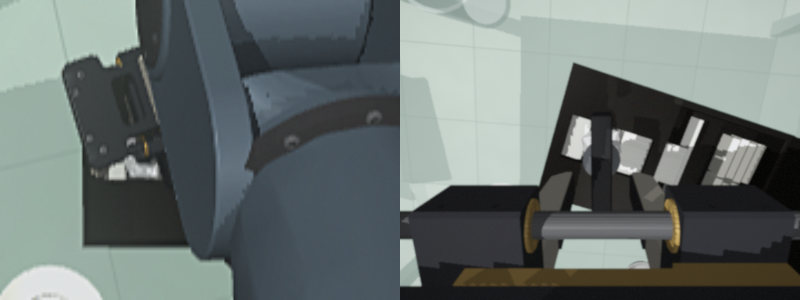

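The key appears to stand on the bolt (wrist half, bar at (600,150)), but I'll check its height.

```bash
python3 - <<'E'
from h import *
d=dict(np.load("l_wrist.npz"));w=cloud(d);Z=np.nan_to_num(w[...,2])
for lo,hi in((.125,.142),(.142,.156),(.156,.19),(.19,.215)):
    m=(Z>lo)&(Z<hi)&(np.hypot(w[...,0]-.567,w[...,1]+.0415)<.055)&(d["img"].max(-1)<90)
    if m.sum()>10:
        v,u=np.where(m);print(lo,m.sum(),rect(w[m]),np.median(w[m],0).round(4),u.min(),u.max(),v.min(),v.max())
print(w[180:260:8,256].round(3))
E
```

```text
0.125 74 ((610.7207641601562, -37.49806594848633), (1.8207069635391235, 15.478633880615234), 8.669821739196777) [ 0.6112 -0.0377  0.1332] 245 271 143 147
0.142 3295 ((573.2963256835938, -40.91611099243164), (76.17073059082031, 16.019378662109375), 4.799383640289307) [ 0.5761 -0.0407  0.1479] 245 272 146 269
0.156 946 ((567.847412109375, -40.87030029296875), (17.891883850097656, 64.69517517089844), 4.851404666900635) [ 0.5741 -0.0235  0.182 ] 188 326 220 264
0.19 1680 ((568.3953857421875, -41.397987365722656), (17.276172637939453, 67.9815902709961), 4.504927158355713) [ 0.5741 -0.0225  0.202 ] 179 338 233 269
[[ 0.592 -0.038  0.148]
 [ 0.587 -0.039  0.148]
 [ 0.583 -0.039  0.147]
 [ 0.578 -0.039  0.147]
 [ 0.573 -0.04   0.147]
 [ 0.568 -0.04   0.147]
 [ 0.563 -0.041  0.148]
 [ 0.558 -0.041  0.148]
 [ 0.552 -0.041  0.147]
 [ 0.548 -0.042  0.148]]
```

Key is still seated (bar top 0.148) at bar yaw 4.8°, so q is about 3.85 with roughly 0.85 rad left. Third grip and turn, watching for the stop.

```bash
python3 -m creep '[[0.4,0,0.05,-2.5,0],[0.4,0,0.05,-4.4,0],[0.4,0,0.05,-5,0],[0.4,0,0.05,-5,0],[0,0,0.05,-5,0],[0,0,0.05,-5,0],[0,0,0.05,-5,0],[0,0,0.05,-5,0],[0,0,0.05,-5,0],[0,0,0.05,-5,0]]' 50
python3 -m creep '[[0,0,0,0,0],[0,0,0,0,-0.06],[0,0,0,0,-0.16],[0,0,0,0,-0.28],[0,0,0,0,-0.4],[0,0,0,0,-0.5],[0,0,0,0,-0.6],[0,0,0,0,-0.65],[0,0,0,0,-0.7],[0,0,0,0,-0.7]]'
python3 st.py
python3 -m creep '[[0,0,0,0,-0.04],[0,0,0,0,-0.08],[0,0,0,0,-0.08]]'
python3 st.py
```

```text
clock: 13.83
eef_pos: [0.5676, -0.0411, 0.1209]
ee_rot: [0.999, 0.042, 0.001, 0.0]
wrist_force: [0.0, -0.3, 5.3]
opening: 0.0158
grip_force: 50.0
clock: 14.67
eef_pos: [0.5675, -0.0413, 0.1209]
ee_rot: [0.952, -0.305, 0.001, 0.0]
wrist_force: [-0.3, -1.9, 6.1]
opening: 0.0161
grip_force: 50.0
[ 0.5675 -0.0413  0.1209] [-0.35 -1.94  6.14] [-0.27   0.163  0.088] psi -2.19 q6 2.036
clock: 14.92
eef_pos: [0.5675, -0.0413, 0.1208]
ee_rot: [0.94, -0.342, 0.001, 0.0]
wrist_force: [-0.5, -1.2, 6.8]
opening: 0.0156
grip_force: 50.0
[ 0.5675 -0.0413  0.1208] [-0.51 -1.22  6.79] [-0.302  0.236  0.146] psi -2.27 q6 2.115
```

```bash
python3 -m creep '[[0,0,0,0,-0.04],[0,0,0,0,-0.08],[0,0,0,0,-0.08]]'
python3 st.py
python3 -m creep '[[0,0,0,0,-0.04],[0,0,0,0,-0.06],[0,0,0,0,-0.06]]'
python3 st.py
```

```text
clock: 15.17
eef_pos: [0.5675, -0.0413, 0.1208]
ee_rot: [0.925, -0.379, 0.001, 0.0]
wrist_force: [-0.7, -0.9, 6.4]
opening: 0.0158
grip_force: 50.0
[ 0.5675 -0.0413  0.1208] [-0.68 -0.93  6.44] [-0.363  0.166  0.054] psi -2.35 q6 2.195
clock: 15.42
eef_pos: [0.5675, -0.0413, 0.1208]
ee_rot: [0.914, -0.407, 0.001, 0.0]
wrist_force: [-0.7, -1.5, 7.1]
opening: 0.0158
grip_force: 50.0
[ 0.5675 -0.0413  0.1208] [-0.65 -1.5   7.05] [-0.351  0.215  0.13 ] psi -2.408 q6 2.254
```

```bash
python3 -m creep '[[0,0,0,0,-0.03],[0,0,0,0,-0.05],[0,0,0,0,-0.05]]'
python3 st.py
python3 -m creep '[[0,0,0,0,-0.03],[0,0,0,0,-0.05],[0,0,0,0,-0.05]]'
python3 st.py
```

```text
clock: 15.67
eef_pos: [0.5675, -0.0414, 0.1208]
ee_rot: [0.903, -0.429, 0.001, 0.0]
wrist_force: [-0.2, -2.3, 6.6]
opening: 0.0156
grip_force: 50.0
[ 0.5675 -0.0414  0.1208] [-0.22 -2.25  6.59] [-0.353  0.189  0.086] psi -2.458 q6 2.304
clock: 15.92
eef_pos: [0.5675, -0.0413, 0.1208]
ee_rot: [0.892, -0.452, 0.001, 0.0]
wrist_force: [-0.7, -1.6, 6.3]
opening: 0.0154
grip_force: 50.0
[ 0.5675 -0.0413  0.1208] [-0.67 -1.61  6.3 ] [-0.341  0.246  0.101] psi -2.508 q6 2.354
```

```bash
python3 -m creep '[[0,0,0,0,-0.03],[0,0,0,0,-0.05],[0,0,0,0,-0.05]]'
python3 st.py
python3 -m creep '[[0,0,0,0,-0.03],[0,0,0,0,-0.05],[0,0,0,0,-0.05]]'
python3 st.py
```

```text
clock: 16.17
eef_pos: [0.5674, -0.0413, 0.1207]
ee_rot: [0.881, -0.474, 0.001, 0.0]
wrist_force: [-1.0, -1.6, 5.0]
opening: 0.0157
grip_force: 50.1
[ 0.5674 -0.0413  0.1207] [-0.97 -1.64  5.03] [-0.321  0.147  0.329] psi -2.558 q6 2.404
clock: 16.42
eef_pos: [0.5674, -0.0413, 0.1207]
ee_rot: [0.869, -0.495, 0.001, 0.0]
wrist_force: [-0.3, -2.8, 5.1]
opening: 0.0155
grip_force: 50.2
[ 0.5674 -0.0413  0.1207] [-0.3  -2.8   5.07] [-0.305  0.199  0.514] psi -2.608 q6 2.454
```

Moment rises from 0.1 to 0.51 N m: the bolt is at its stop. A touch more to be sure, then release and back off.

```bash
python3 -m creep '[[0,0,0,0,-0.03],[0,0,0,0,-0.05],[0,0,0,0,-0.05]]'
python3 st.py
python3 -m creep '[[0,0,0,0,0.1],[0.4,0,0,0,0.1],[0.4,0,0,0,0.1],[0.4,0,0,0,0.1],[0.4,0,0,0,0.1],[0.4,0,0,2,0.1],[0.4,0,0,5,0.1],[0.4,0,0,8,0.1],[0.4,0,0,10,0.1],[0.4,0,0,10,0.1]]'
python3 look.py; python3 - <<'E'
from h import *
d=dict(np.load("l_wrist.npz"));w=cloud(d);Z=np.nan_to_num(w[...,2])
m=(Z>.142)&(Z<.156)&(np.hypot(w[...,0]-.567,w[...,1]+.0415)<.055)
print(m.sum(),rect(w[m]),np.median(w[m],0).round(4))
cv2.imwrite("pics/l3.png",cv2.hconcat([cv2.resize(d["img"],(400,300))])[:,:,::-1])
E
```

```text
clock: 16.67
eef_pos: [0.5674, -0.0413, 0.1207]
ee_rot: [0.856, -0.517, 0.001, 0.0]
wrist_force: [-1.1, -2.5, 6.0]
opening: 0.0159
grip_force: 50.3
[ 0.5674 -0.0413  0.1207] [-1.13 -2.53  6.03] [-0.334  0.145  0.598] psi -2.658 q6 2.504
clock: 17.5
eef_pos: [0.5688, -0.0412, 0.2244]
ee_rot: [0.881, -0.474, 0.003, -0.001]
wrist_force: [0.1, -0.8, 0.2]
opening: 0.0374
grip_force: 0.0
[ 0.5688 -0.0412  0.2244] psi -146.58 F [ 0.08 -0.78  0.17] T [ 0.05 -0.07  0.02] 17.5
wrist 1517 ((568.265625, -42.852752685546875), (66.8604736328125, 15.77807903289795), 33.32008743286133) [ 0.582  -0.0376  0.256 ]
2502 ((566.478271484375, -41.18283462524414), (15.863485336303711, 89.52606201171875), 33.893619537353516) [ 0.5682 -0.0439  0.1476]
```

View pics/l3.png

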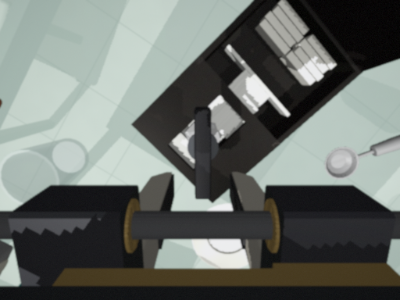

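The wrist view shows the key standing upright and seated (bar at (203,150), top at 0.148), with the fingers clear and the tumbler and saucer in place.

```bash
python3 -m creep '[[0.4,0,0,3,0],[0.4,0,0,3,0],[0.4,0,0,3,0]]'; python3 -c "
from rig import bot;print(bot.hand_in())"
```

```text
clock: 17.85
eef_pos: [0.5672, -0.041, 0.2497]
ee_rot: [0.881, -0.474, 0.0, -0.0]
wrist_force: [0.4, 0.4, 0.1]
opening: 0.037
grip_force: 0.0
the job is handed in; nothing more can be done
None
```

I tightened the clamp bolt to its stop in three turns, with a fresh grip between each; the moment rose from about 0.1 to 0.6 N m at the stop. The key is standing seated in the socket, and the job was handed in at about 18 s with no verdict returned.

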